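# Hold the white-reference carrier pressed home on a colour reader

### The job

The colour reader needs its white reference reading: pick up the white-tile carrier by its black handle, slip its collar down over the reader's upright pivot post, and swing it round on the post, low over the deck, so that its edge tucks under the sprung steel leaf and comes up to the stop pin, without prising the leaf up. Then press the carrier down flat on the deck so that the black seal ring is squeezed fully in, and finish like that, still gripping the handle and pressing down, because the reading is taken while you hold it. Leave the bottles and vials standing around where they are.

Things in the scene. Friction and masses are not known exactly. Their poses are not given: they have to be found in the camera images.
- reader: Colour reader, a fixed white box 200 (x) x 215 (y) mm with a flat grey deck 48 mm above the bench; sloping control panel at its front (-x). Origin at the centre of its underside, x to its back, y to its left, z up. It carries the port, post, stop pin, seal and leaf. At home the carrier lies on the deck, its arm (carrier +x) along reader +y.
- port (a point): Centre of the reader's round measuring port, on the deck's surface (48 mm above the bench); the reader's axes. In the reader's frame it is at x +12, y +22 mm. The seal ring lies round it.
- post_top (a point): Top of the steel pivot post: 12 mm diameter, 34 mm tall above the deck, its last 8 mm tapered to 5 mm. It stands 95 mm from the port along reader -y.
- stop_pin (a point): Top of the steel stop pin, 8 mm diameter, 16 mm tall, 39 mm along reader +x and 47 mm along reader +y from the port. The carrier's leaf-side edge (carrier -y) rests against it when home.
- seal (a joint): How far the black rubber seal ring (55 mm across at the deck, bevelled to 45 mm at its top, so that a plate can ride up on it) round the port is pressed down, in m: 0 = free, 3 mm proud of the deck; 0.003 = squeezed in level with the deck. It starts to give at 3 N and takes 12 N to squeeze fully; it springs back and lifts the carrier if let go.
- leaf (a joint): Angle (rad) by which the light spring-steel leaf (45 mm wide, 1 to 3 N at its lip) is raised; 0 = rest. Hinged 73 mm behind the port (reader +x), it reaches forward 5 mm above the deck to 24 mm behind the port; from there its lip turns up to 14 mm above the deck, 11 mm behind the port. A carrier flat on the deck raises it 0.02, one 4 mm above the deck 0.1.
- leaf_lip (a point): Middle of the raised front edge of the leaf, which spans 10 mm right to 35 mm left of the port (reader y); moves with it.
- carrier: Loose white-tile carrier, about 0.2 kg: aluminium paddle 6 mm thick, white tile in its underside, lying flat on the bench. Origin at the underside on its collar's axis; x along the arm to the tip, z up. Collar 29 mm outside, 16 mm bore right through, 20 mm tall; 26 mm wide neck; 70 mm wide plate from x = 46 to 150 mm, y = -35 to +35 mm. Its -y edge goes under the leaf.
- grip (a point): Grip centre of the carrier's black upright handle, 40 mm above the carrier's underside, at carrier x = 95, y = +10 mm; carrier's axes. The handle is 12 mm thick along carrier x (pinch it across this), 28 mm wide along y, and stands from 6 to 56 mm above the underside; free on all sides.
- collar (a point): Centre of the collar's bore at the carrier's underside (the carrier's origin).
- tile (a point): Centre of the white tile on the carrier's underside, carrier x = 95 mm, y = 0. It comes over the port when home.
- wash_bottle_l: Wash bottle with red top, 70 mm diameter, 165 mm tall; origin at the centre of its underside. Bystander.
- dropper_amber: Amber dropper bottle, 52 mm diameter, 140 mm tall; origin under its centre. Bystander.
- dropper_clear: Clear dropper bottle with red teat, 40 mm diameter, 110 mm tall; origin under its centre. Bystander.
- dropper_purple: Purple dropper bottle with red teat, 40 mm diameter, 115 mm tall; origin under its centre. Bystander.
- vial_1: Sample vial with white cap, 23 mm diameter, 52 mm tall; origin under its centre. Bystander.
- vial_2: Sample vial with black cap, 23 mm diameter, 52 mm tall; origin under its centre. Bystander.

How it is judged:
On the way, in this order (a step that is already met when the one before it is completed fails the run):
1. the collar is down over the pivot post by at least 15 mm, with the leaf still at rest (horizontal distance between collar and post_top below 0.005 m and z of collar in the frame of post_top below -0.015 m and value of joint leaf below 0.006 rad), for 0.2 s.
2. the carrier is swung home: tile over the port within 6 mm, edge under the leaf (horizontal distance between tile and port below 0.006 m and z of tile in the frame of port below 0.009 m and angle between the x axis of carrier and the y axis of reader, either way round below 0.07 rad and value of joint leaf above 0.006 rad), for 0.2 s.
At the end, for the whole second after the job is handed in: Collar on the post; tile over the port within 6 mm, arm within 4 degrees of home; leaf lying on the carrier's edge; carrier flat (2 degrees, tile within 1.5 mm of the deck); seal squeezed in over 2.2 of its 3 mm; gripper still holding and pressing, at rest (horizontal distance between tile and port below 0.006 m and angle between the x axis of carrier and the y axis of reader, either way round below 0.07 rad and horizontal distance between collar and post_top below 0.005 m and z of tile in the frame of port below 0.0015 m and angle between carrier's own z axis and vertical below 0.035 rad and value of joint seal above 0.0022 m and value of joint leaf between 0.006 and 0.07 rad and contact force between the fingers and carrier above 2 N and linear speed of carrier below 0.02 m/s); the arm keeps its last pose, push and grip.
It fails at once if the leaf is prised up by more than 0.18 rad (about 11 mm at its lip) (value of joint leaf above 0.18 rad).
It fails at once if a bystander is moved by more than 30 mm (distance of any of wash_bottle_l, dropper_amber, dropper_clear, dropper_purple, vial_1, vial_2 from where it was at the start of the episode above 0.03 m).
It also fails if it takes over 40 s, if anything falls off the work surface, if the arm or the gripper's body presses on something with over 40 N, if the wrist force passes 120 N, or if a joint passes its speed limit or range.

### The arm

A 6-joint arm with a two-finger parallel gripper is mounted at the origin on a cart in front of the work surface, level with it; the furniture and walls round the work are solid. World frame = base frame: x ahead of the robot, y to its left, z up, the work surface at z = 0. Lengths are in m, angles in rad, forces in N, time in s.
With the tool pointing down it reaches from about 0.25 to 0.725 m from the base axis. Payload 4 kg.
Tool frame: the origin (TCP) lies on the centre line of the jaws, within the pads' length; the fingertips stand ahead of it and the grasp point (between the pads) lies 11 mm behind it (bot.tip_extent is the z of the fingertips in the tool frame, in m); z points along the fingers, y is the direction in which the jaws open and shut (so a half turn about z gives the same grasp; the last joint's range is limited). The gripper opens to 85 mm and grips with 20 to 120 N. Pads are 22 mm wide; open, the fingers measure 114 mm over their backs; the gripper's body (76 mm by 85 mm) begins 54 mm behind the grasp point. The pads swing forward as they close: fully open they stand 13 mm farther back than shut.
Start: joints at [-1.321, 0.241, 0.005, 1.335, 0, 1.571], TCP at [0.124, -0.484, 0.239] pointing down, gripper open.
Joint ranges: [-2.72, 2.72], [-1.05, 1.87], [-1.09, 1.28], [-1.99, 2.15], [-1.42, 1.44], [-3.14, 3.14]. Speed limits (rad/s): [2.79, 2.79, 3.14, 3.14, 3.14, 3.14].

### API

Orientations are given as a unit quaternion [x, y, z, w].
In Python, from workcell import bot gives the robot as it stands.
- The arm moves only by the shell command python3 -m jog 'ROWS'. ROWS is JSON, a list that holds one entry, the list of rows, each a list of 7 numbers: the shift along the world's x, y, z in m, then the turn, a rotation vector about the world's x, y, z in degrees, then the closure in counts, from 0 (fully open) to 255 (shut). In form: [[[tx, ty, tz, ax, ay, az, fingers], ...]]. A call has 1 to 10 rows; each row is the pose to reach, as a shift and turn from the pose commanded when the call began; what a row does not reach only later rows make up. A row lasts 1/12 s, in which the tool goes at most 41.7 mm and 7.16 degrees, less where a joint would pass 70% of its speed; a pose out of reach is approached as far as the arm can. A call with a gripper value outside its range is refused whole. The fingers move at their own pace and stop on an object; the grip force is fixed at half the most. Time passes only in rows, so rows that repeat a pose let the fingers close. It gives the time, the measured TCP pose, the force and the opening at its end, in the units of the state.
- bot.get_obs(): the state, without advancing time (a new reading comes with each control period).
- bot.camera(name): name is "side" or "top" or "wrist"; returns the picture (420x560x3 uint8, blue, green, red); there is no depth.
- bot.camera_model(name): a dict with "K" (3x3 intrinsics, pixels), "T" (4x4, takes a point from camera to world coordinates). Camera axes: x right, y down, z forward; pixel columns grow to the right and rows downward; lengths in m; the calibration is good to about 2 mm. The wrist camera is an equidistant fisheye: a pixel r from the principal point sees the ray r / f radians off the axis. A picture is of the moment at which its call begins: read the wrist's pose just before it. camera_model takes no time and is no camera call; for the wrist camera it gives the pose at the moment of the call.
- bot.job_done(): hands the job in, once; it reports no verdict.
The state is a dict: "clock": time; "joint_pos": joint angles; "joint_vel": joint speeds; "tau": joint torques, N m; "eef_pos": TCP position; "tool_rot": TCP orientation; "ft_force": force on the tool from outside, world axes, zero at the start; "ft_torque": the same for the moment, N m; "grip_width": finger opening in m.
Only numpy, scipy, OpenCV 4.12 (cv2) and the standard library are available. Lean on these libraries where they do the work, as an engineer would, in place of code of your own. Each camera call takes 0.05 s, during which the arm holds its last target. There are 200 camera calls.

## Working session

There is one attempt and no reset: what is moved stays moved. The work goes in short steps, Python scripts to look and compute and a shell command to move; the robot and the scene stay as the last step left them, time stands still between calls to the robot, and variables do not carry over. Pictures are saved under pics/ and viewed, about 8 in all and at most 12, crops included, and the job is handed in when it is done.

```bash
mkdir -p pics; ls; python3 - <<'E'
from workcell import bot
import cv2,numpy as np
np.set_printoptions(precision=4,suppress=True)
for n in("top","side"):
    cv2.imwrite(f"pics/{n}0.png",bot.camera(n)); m=bot.camera_model(n); print(n,m["K"],m["T"])
o=bot.get_obs(); print(o, bot.tip_extent)
E
```

```text
pics
top [[423.8231   0.     273.0907]
 [  0.     423.8231 204.2675]
 [  0.       0.       1.    ]] [[ 0.0009 -0.9887  0.1498  0.4056]
 [-1.     -0.0009 -0.0001  0.0246]
 [ 0.0003 -0.1498 -0.9887  0.9337]
 [ 0.      0.      0.      1.    ]]
side [[436.8026   0.     276.6692]
 [  0.     436.8026 213.2126]
 [  0.       0.       1.    ]] [[ 0.9025 -0.1923  0.3854  0.2112]
 [-0.4303 -0.4416  0.7872 -0.6497]
 [ 0.0188 -0.8763 -0.4813  0.4921]
 [ 0.      0.      0.      1.    ]]
{'clock': 0.1, 'joint_pos': array([-1.321 ,  0.2413,  0.0039,  1.3352,  0.    ,  1.5708]), 'joint_vel': array([ 0.0011, -0.0009,  0.0031,  0.0006, -0.    , -0.0011]), 'tau': array([ -0.0009, -37.3138,  25.301 ,   0.0109,  -0.0001,  -0.    ]), 'eef_pos': array([ 0.1235, -0.484 ,  0.2385]), 'tool_rot': array([ 0.9922,  0.1245, -0.0001, -0.0009]), 'ft_force': array([-0.3845, -0.5694,  0.2017]), 'ft_torque': array([-0.0685,  0.0373, -0.0132]), 'grip_width': 0.08540956284242225} 0.008
```

View pics/top0.png

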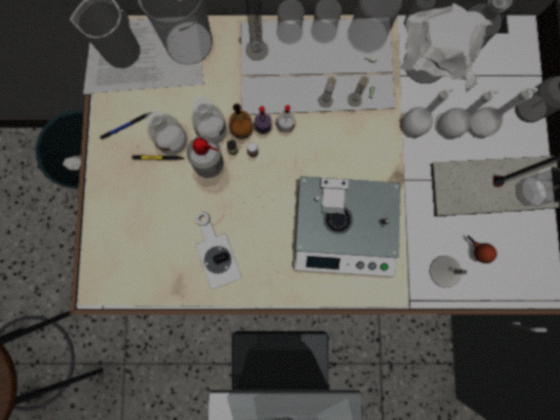

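View pics/side0.png

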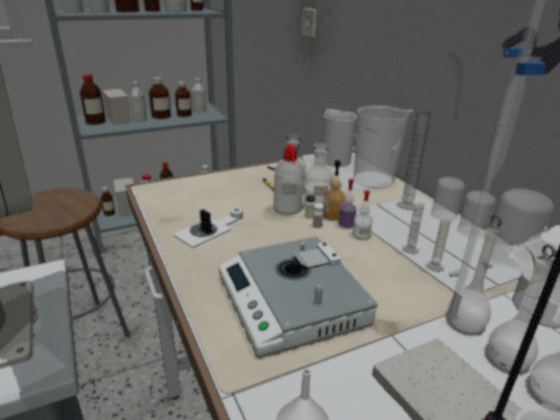

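Top view: carrier at about (215,250), with its handle at (219,258) and collar at (203,218). In the reader, the port is at (338,219), the post at (383,221) and the leaf at (333,197). Next I'll zoom in.

```bash
python3 - <<'E'
import cv2,numpy as np
a=cv2.imread("pics/top0.png")
c1=cv2.resize(a[200:295,185:255],None,fx=6,fy=6,interpolation=cv2.INTER_CUBIC)[:570]
c2=cv2.resize(a[170:265,290:410],None,fx=4,fy=4,interpolation=cv2.INTER_CUBIC)
c2=cv2.resize(a[170:281,292:404],None,fx=3.3,fy=3.3,interpolation=cv2.INTER_CUBIC)
o=np.zeros((570,800,3),np.uint8); o[:570,:420]=c1; o[:c2.shape[0],425:425+c2.shape[1]]=c2
print(c2.shape)
cv2.imwrite("pics/crop0.png",cv2.convertScaleAbs(o,alpha=1.3))
E
```

```text
(366, 370, 3)
```

View pics/crop0.png

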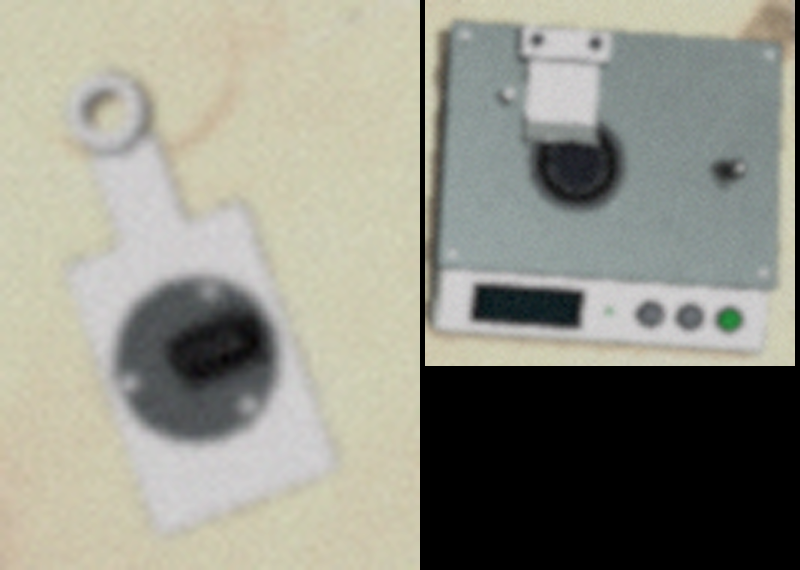

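The crop shows the carrier's collar top at (110,112), plate corners at (75,265), (248,203), (335,465) and (160,532), and the handle right of centre. On the reader it shows deck corners at (453,20), (782,42), (775,290) and (440,268), the port at (577,163), the post base at (722,172) with its top at (740,167), and the stop pin at (506,95).

```bash
cat > h.py <<'E'
import numpy as np
from scipy.spatial.transform import Rotation as R
np.set_printoptions(precision=4,suppress=True)
def ray(m,uv,z):
    K,T=m["K"],m["T"]; d=T[:3,:3]@np.linalg.solve(K,[*uv,1]); p=T[:3,3]
    return p+d*(z-p[2])/d[2]
def fit2(A,B):  # rigid 2d A->B
    A,B=np.array(A,float),np.array(B,float); a,b=A.mean(0),B.mean(0)
    z=((A-a)@[1,1j]).conj()@((B-b)@[1,1j]); th=np.angle(z); c,s=np.cos(th),np.sin(th); M=np.array([[c,-s],[s,c]])
    t=b-M@a; return th,M,t,(A@M.T+t-B)*1e3
E
python3 - <<'E'
from h import *; from workcell import bot
m=bot.camera_model("top")
f=lambda c,s,o:np.array(c)/s+o-.5+.5/s
C=lambda c,z:ray(m,f(c,6,np.array([185,200])),z)[:2]
D=lambda c,z:ray(m,f([c[0]-425,c[1]],3.3,np.array([292,170])),z)[:2]
th,M,t,r=fit2([[0,0],[46,-35],[46,35],[150,35],[150,-35]]*np.array(1e-3),[C((110,112),.02),C((75,265),.006),C((248,203),.006),C((335,465),.006),C((160,532),.006)])
print("carrier",np.degrees(th),t,"grip",M@[.095,.01]+t); print(r)
P=[D((577,163),.051),D((740,167),.082),D((506,95),.064)]
print("deck corners",[D(c,.048) for c in((453,20),(782,42),(775,290),(440,268))])
th,M,t,r=fit2([[0,0],[0,-.095],[.039,.047]],P)
print("reader",np.degrees(th),"port",t,"post",M@[0,-.095]+t,P);print(r)
E
```

```text
carrier -160.06857718454708 [0.5146 0.1761] grip [0.4287 0.1344]
[[ 1.327  -0.5964]
 [ 0.5312  3.0007]
 [ 1.7593 -0.2645]
 [-1.7332 -2.7786]
 [-1.8843  0.6388]]
deck corners [array([ 0.6016, -0.0332]), array([ 0.5872, -0.2454]), array([ 0.4283, -0.2341]), array([ 0.4419, -0.0236])]
reader -3.2947925270951663 port [ 0.508  -0.1106] post [ 0.5025 -0.2054] [array([ 0.5082, -0.1109]), array([ 0.5022, -0.2059]), array([ 0.5498, -0.0651])]
[[-0.195   0.3147]
 [ 0.3208  0.4872]
 [-0.1258 -0.802 ]]
```

```bash
python3 -m jog '[[[0.02,0.04,0,0,0,7,0],[0.04,0.08,0,0,0,14,0],[0.06,0.12,0,0,0,21,0],[0.08,0.16,0,0,0,28,0],[0.1,0.2,0,0,0,35,0],[0.12,0.24,0,0,0,42,0],[0.14,0.28,0,0,0,49,0],[0.155,0.31,0,0,0,56,0],[0.17,0.34,0,0,0,63,0],[0.185,0.37,0,0,0,69,0]]]'
python3 -m jog '[[[0.02,0.04,0,0,0,7,0],[0.04,0.08,0,0,0,14,0],[0.06,0.12,0,0,0,21,0],[0.08,0.16,0,0,0,28,0],[0.1,0.2,0,0,0,35,0],[0.11,0.23,0,0,0,42,0],[0.12,0.25,0,0,0,49,0],[0.12,0.25,0,0,0,56,0],[0.12,0.25,0,0,0,63,0],[0.12,0.25,0,0,0,69,0]]]'
python3 -m jog '[[[0,0,0,0,0,7,0],[0,0,0,0,0,14,0],[0,0,0,0,0,21,0],[0,0,0,0,0,28,0],[0,0,0,0,0,35,0],[0,0,0,0,0,42,0],[0,0,0,0,0,49,0],[0,0,0,0,0,56,0],[0,0,0,0,0,63,0],[0,0,0,0,0,69,0]]]'
python3 -m jog '[[[0,0,0,0,0,7,0],[0,0,0,0,0,14,0],[0,0,0,0,0,21,0],[0,0,0,0,0,28,0],[0,0,0,0,0,35,0],[0,0,0,0,0,42,0],[0,0,0,0,0,49,0],[0,0,0,0,0,56,0],[0,0,0,0,0,63,0],[0,0,0,0,0,69,0]]]'
python3 - <<'E'
from h import *; from workcell import bot; import cv2
print(bot.camera_model("wrist")); cv2.imwrite("pics/w1.png",bot.camera("wrist"))
o=bot.get_obs(); print(o["clock"],o["joint_pos"],o["eef_pos"],R.from_quat(o["tool_rot"]).as_matrix())
E
```

```text
clock: 0.93
eef_pos: [0.3087, -0.1123, 0.2393]
tool_rot: [0.745, 0.667, 0.0, 0.0]
ft_force: [1.5, -0.8, 0.4]
grip_width: 0.0853
clock: 1.77
eef_pos: [0.4283, 0.1363, 0.2385]
tool_rot: [0.236, 0.972, -0.001, -0.001]
ft_force: [-0.4, -0.4, 0.0]
grip_width: 0.0854
clock: 2.6
eef_pos: [0.4282, 0.1354, 0.2388]
tool_rot: [-0.355, 0.935, 0.0, -0.001]
ft_force: [0.1, -0.2, 0.6]
grip_width: 0.0851
clock: 3.43
eef_pos: [0.4282, 0.1354, 0.2389]
tool_rot: [0.822, -0.569, -0.0, 0.0]
ft_force: [0.2, -1.2, -0.9]
grip_width: 0.0856
{'K': array([[325.1923,   0.    , 281.5392],
       [  0.    , 325.1923, 210.437 ],
       [  0.    ,   0.    ,   1.    ]]), 'T': array([[-0.9358, -0.3366, -0.1048,  0.4554],
       [-0.3525,  0.8945,  0.275 ,  0.064 ],
       [ 0.0012,  0.2943, -0.9557,  0.3729],
       [ 0.    ,  0.    ,  0.    ,  1.    ]])}
3.4833 [ 0.3062  0.1411 -0.12    1.3107  0.     -1.6274] [0.4283 0.1354 0.2389] [[ 0.355  -0.9349 -0.0011]
 [-0.9349 -0.355  -0.0003]
 [-0.0001  0.0011 -1.    ]]
```

View pics/w1.png

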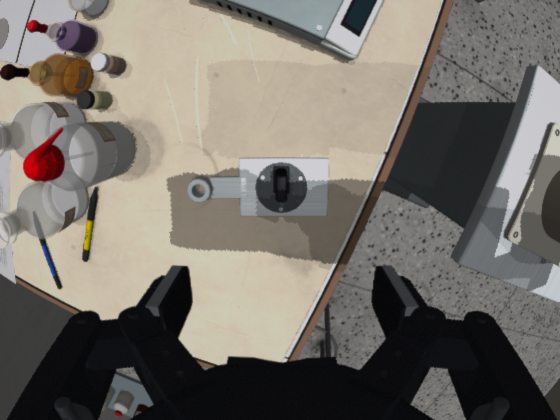

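The wrist view shows the carrier axis-aligned with the jaws: plate corners at (240,158), (329,158), (327,216) and (240,216), collar top at (200,189), handle at (281,180).

```bash
cat >> h.py <<'E'
def wray(m,uv,z):
    K,T=m["K"],m["T"]; d=(np.array(uv)-K[:2,2])/K[0,0]; r=np.hypot(*d)+1e-12
    v=T[:3,:3]@np.r_[d/r*np.sin(r),np.cos(r)]; p=T[:3,3]
    return p+v*(z-p[2])/v[2]
E
python3 - <<'E'
from h import *; from workcell import bot; import cv2
m=bot.camera_model("wrist"); im=cv2.imread("pics/w1.png")
h=cv2.cvtColor(im,cv2.COLOR_BGR2HSV); k=((h[...,1]<35)&(h[...,2]>90)).astype(np.uint8)
k=cv2.morphologyEx(k,cv2.MORPH_OPEN,np.ones((9,9)))
cs=[c for c in cv2.findContours(k,0,2)[0] if cv2.pointPolygonTest(c,(300.,212.),False)>=-3 or cv2.pointPolygonTest(c,(245.,165.),False)>=0]
print([(cv2.contourArea(c),cv2.boundingRect(c)) for c in cs])
g=lambda c,z:wray(m,c,z)[:2]
for cor in ([(240,158),(240,216),(327,216),(329,158)],):
    print([g(c,.006) for c in cor], g((200,189),.02))
    # camera up image = which carrier side: test both
    A=np.array([[0,0],[46,35],[46,-35],[150,-35],[150,35]])*1e-3
    for s in(1,-1):
        th,M,t,r=fit2(A*[1,s],[g((200,189),.02)]+[g(c,.006) for c in cor])
        print(s,np.degrees(th),t,M@[.095,.01]+t,M@[.095,.01]+t);print(r)
E
```

```text
[(72.0, (130, 384, 10, 9)), (1302.5, (421, 370, 43, 50)), (137.0, (349, 355, 13, 13)), (555.5, (422, 287, 36, 26)), (99.0, (377, 255, 12, 10)), (1745.5, (284, 157, 46, 60)), (2018.5, (212, 157, 61, 60)), (1577.5, (514, 134, 46, 99)), (11203.5, (0, 103, 99, 175)), (81.0, (500, 82, 10, 10)), (584.5, (423, 72, 32, 30)), (694.5, (457, 71, 33, 31)), (20846.0, (330, 63, 230, 321)), (40.0, (554, 60, 6, 9)), (203.5, (91, 53, 15, 17)), (3996.5, (478, 0, 82, 83)), (1666.0, (440, 0, 46, 64)), (3024.5, (240, 0, 123, 57)), (4068.5, (0, 0, 106, 65))]
[array([0.4816, 0.1278]), array([0.459 , 0.1936]), array([0.3618, 0.1568]), array([0.3866, 0.0917])] [0.5124 0.1745]
1 -159.78583586639223 [0.5138 0.176 ] [0.4282 0.1338] [0.4282 0.1338]
[[ 1.4258  1.4434]
 [ 1.222  -0.6001]
 [-0.374  -0.6648]
 [-0.82    0.2311]
 [-1.4538 -0.4097]]
-1 -159.57385661069767 [0.5137 0.1762] [0.4282 0.1337] [0.4282 0.1337]
[[  1.3251   1.7154]
 [-23.1282  65.1559]
 [ 23.8929 -66.196 ]
 [ 23.5806 -65.6608]
 [-25.6703  64.9854]]
```

```bash
python3 -m jog '[[[0,-0.002,-0.035,0,0,-0.5,0],[0,-0.002,-0.07,0,0,-0.5,0],[0,-0.002,-0.105,0,0,-0.5,0],[0,-0.002,-0.14,0,0,-0.5,0],[0,-0.002,-0.17,0,0,-0.5,0],[0,-0.002,-0.19,0,0,-0.5,0],[0,-0.002,-0.205,0,0,-0.5,0],[0,-0.002,-0.21,0,0,-0.5,0],[0,-0.002,-0.21,0,0,-0.5,80],[0,-0.002,-0.21,0,0,-0.5,160]]]'
python3 -m jog '[[[0,0,0,0,0,0,255],[0,0,0,0,0,0,255],[0,0,0,0,0,0,255],[0,0,0,0,0,0,255],[0,0,0,0,0,0,255],[0,0,0,0,0,0,255],[0,0,0,0,0,0,255],[0,0,0,0,0,0,255]]]'
```

```text
clock: 4.32
eef_pos: [0.4288, 0.1336, 0.0296]
tool_rot: [0.818, -0.575, 0.0, -0.0]
ft_force: [0.2, 0.2, 0.0]
grip_width: 0.0636
clock: 4.98
eef_pos: [0.4294, 0.1337, 0.0302]
tool_rot: [0.818, -0.575, 0.001, -0.001]
ft_force: [-0.9, -0.8, 6.1]
grip_width: 0.0112
```

```bash
python3 -m jog '[[[0,0,0.02,0,0,0,255],[0,0,0.045,0,0,0,255],[0,0,0.075,0,0,0,255],[0,0,0.105,0,0,0,255],[0,0,0.12,0,0,-5,255],[0,-0.02,0.12,0,0,-11,255],[0,-0.045,0.12,0,0,-17,255],[0,-0.075,0.12,0,0,-23,255],[0,-0.105,0.12,0,0,-29,255],[0,-0.135,0.12,0,0,-35,255]]]'
python3 -m jog '[[[0.002,-0.03,0,0,0,-6,255],[0.004,-0.06,0,0,0,-12,255],[0.006,-0.085,0,0,0,-18,255],[0.008,-0.105,0,0,0,-24,255],[0.008,-0.12,0,0,0,-30,255],[0.008,-0.13,0,0,0,-35,255],[0.008,-0.134,0,0,0,-38.5,255],[0.008,-0.134,0,0,0,-38.5,255],[0.008,-0.134,0,0,0,-38.5,255]]]'
python3 - <<'E'
from h import *; from workcell import bot; import cv2,pickle
m=bot.camera_model("wrist");pickle.dump(m,open("w2.pkl","wb")); cv2.imwrite("pics/w2.png",bot.camera("wrist"))
cv2.imwrite("pics/s2.png",bot.camera("side"));cv2.imwrite("pics/t2.png",bot.camera("top"))
o=bot.get_obs(); print(o["clock"],o["joint_pos"],o["eef_pos"],R.from_quat(o["tool_rot"]).as_matrix(),o["ft_force"],o["grip_width"])
E
```

```text
clock: 5.82
eef_pos: [0.4278, -0.0026, 0.149]
tool_rot: [-0.606, 0.796, 0.0, -0.0]
ft_force: [0.9, -0.1, -1.9]
grip_width: 0.0111
clock: 6.57
eef_pos: [0.436, -0.1355, 0.1488]
tool_rot: [-0.312, 0.95, 0.001, -0.0]
ft_force: [-0.3, -0.3, -2.8]
grip_width: 0.0109
6.7167 [-0.3     0.2195 -0.2677  1.0843  0.0002 -0.9355] [ 0.4364 -0.1349  0.1491] [[-0.8048 -0.5935 -0.0006]
 [-0.5935  0.8048  0.0004]
 [ 0.0003  0.0007 -1.    ]] [-0.1353 -0.6974 -1.2291] 0.01140376043073412
```

View pics/w2.png

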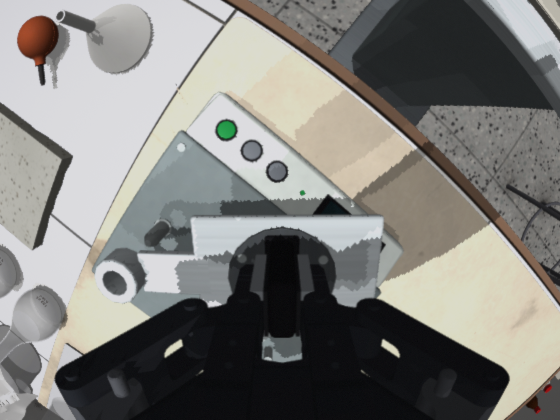

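The wrist view shows the carrier held level, the collar top ring near (118,283) and the post near (158,233). I'll zoom in for exact centres.

```bash
python3 - <<'E'
import cv2,numpy as np
a=cv2.imread("pics/w2.png")[205:325,80:220]
a=cv2.resize(a,None,fx=5,fy=5,interpolation=cv2.INTER_CUBIC)
cv2.imwrite("pics/c2.png",a)
E
```

```text
(no output)
```

View pics/c2.png

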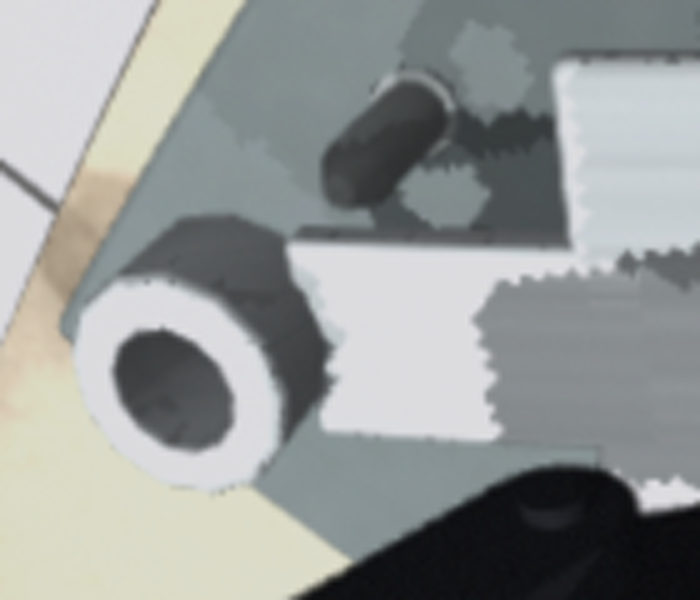

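Collar top ring at crop (179,384), post tip at (345,188), post base at (418,110).

```bash
python3 - <<'E'
from h import *; import pickle
m=pickle.load(open("w2.pkl","rb"))
for z in(.137,.139,.141): print("collar",wray(m,(115.4,281.4),z))
print("post top",wray(m,(148.6,242.2),.082),"base",wray(m,(163.2,226.6),.048))
t=np.array([.4364,-.1349]); y=np.array([-.5935,.8048]); x=np.array([-.8048,-.5935])
# carrier x along tool y; predicted collar = t - .095*cx - .01*cy
cy=np.array([-y[1],y[0]]); print("pred collar",t-.095*y-.01*cy, "yaw",np.degrees(np.arctan2(y[1],y[0])))
E
```

```text
collar [ 0.5019 -0.2054  0.137 ]
collar [ 0.5002 -0.2051  0.139 ]
collar [ 0.4984 -0.2047  0.141 ]
post top [ 0.5007 -0.2065  0.082 ] base [ 0.5016 -0.2068  0.048 ]
pred collar [ 0.5008 -0.2054] yaw 126.40693004491403
```

```bash
python3 -m jog '[[[0.001,-0.001,-0.012,0,0,0,255],[0.001,-0.001,-0.022,0,0,0,255],[0.001,-0.001,-0.03,0,0,0,255],[0.001,-0.001,-0.034,0,0,0,255],[0.001,-0.001,-0.038,0,0,0,255],[0.001,-0.001,-0.042,0,0,0,255],[0.001,-0.001,-0.046,0,0,0,255],[0.001,-0.001,-0.046,0,0,0,255]]]'
python3 - <<'E'
from workcell import bot
import cv2,numpy as np
a=bot.camera("side"); cv2.imwrite("pics/s3.png",cv2.resize(a[180:360,200:400],None,fx=3,fy=3,interpolation=cv2.INTER_CUBIC))
print(bot.get_obs()["ft_force"],bot.get_obs()["ft_torque"])
E
```

```text
clock: 7.38
eef_pos: [0.4372, -0.1363, 0.1027]
tool_rot: [-0.312, 0.95, 0.0, -0.0]
ft_force: [0.2, -0.2, -2.0]
grip_width: 0.0112
[-0.05296789 -0.17238098 -2.19622156] [ 0.01939439 -0.01183712  0.00373377]
```

View pics/s3.png

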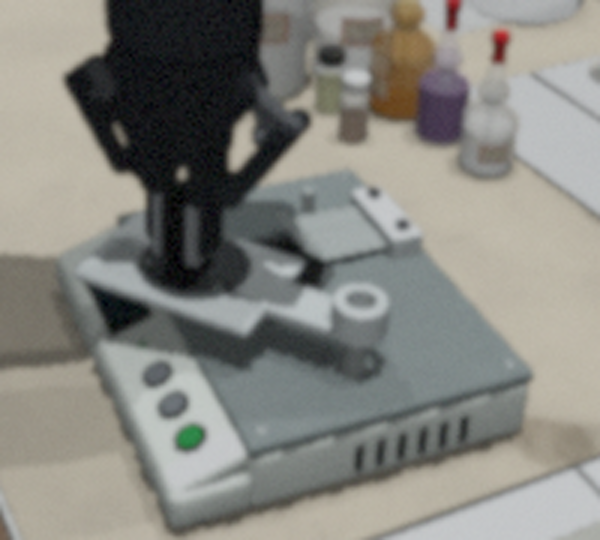

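The side view shows the post entering the collar bore (collar at (360,305), post base at (362,360)), and the force reads only the carrier's weight. Continuing down.

```bash
python3 -m jog '[[[0,0,-0.004,0,0,0,255],[0,0,-0.008,0,0,0,255],[0,0,-0.012,0,0,0,255],[0,0,-0.016,0,0,0,255],[0,0,-0.02,0,0,0,255],[0,0,-0.02,0,0,0,255],[0,0,-0.02,0,0,0,255]]]'
```

```text
clock: 8.02
eef_pos: [0.4371, -0.1364, 0.0827]
tool_rot: [-0.312, 0.95, 0.0, -0.001]
ft_force: [-1.2, 0.0, -3.8]
grip_width: 0.0115
```

```bash
python3 - <<'E'
from h import *
C=np.array([.5018,-.2064]); p=lambda a:C+[.095*np.cos(a)-.01*np.sin(a),.095*np.sin(a)+.01*np.cos(a)]
for d in range(0,45,4): print(-d, p(np.radians(126.4-d))-[.4371,-.1364])
print(p(np.radians(86.7)),p(np.radians(86.7))-[.4371,-.1364])
E
```

```text
0 [0.0003 0.0005]
-4 [0.0054 0.0049]
-8 [0.0107 0.0088]
-12 [0.0163 0.0124]
-16 [0.0222 0.0156]
-20 [0.0283 0.0183]
-24 [0.0345 0.0206]
-28 [0.0409 0.0225]
-32 [0.0474 0.024 ]
-36 [0.054  0.0249]
-40 [0.0607 0.0254]
-44 [0.0674 0.0255]
[ 0.4973 -0.111 ] [0.0602 0.0254]
```

Swing to −24° in this call, then check the force.

```bash
python3 -m jog '[[[0.0029,0.0027,-0.001,0,0,-2,255],[0.0054,0.0049,-0.001,0,0,-4,255],[0.0107,0.0088,-0.001,0,0,-8,255],[0.0163,0.0124,-0.001,0,0,-12,255],[0.0222,0.0156,-0.001,0,0,-16,255],[0.0283,0.0183,-0.001,0,0,-20,255],[0.0345,0.0206,-0.001,0,0,-24,255],[0.0345,0.0206,-0.001,0,0,-24,255]]]'
python3 - <<'E'
from workcell import bot
o=bot.get_obs();print(o["ft_force"],o["ft_torque"])
E
```

```text
clock: 8.68
eef_pos: [0.4716, -0.1158, 0.082]
tool_rot: [-0.106, 0.994, -0.0, -0.001]
ft_force: [-4.5, -1.2, -0.2]
grip_width: 0.0108
[-4.49971144 -1.19047898 -0.1971255 ] [-0.24396076  0.86243689 -0.30565373]
```

```bash
python3 - <<'E'
from workcell import bot
import cv2,numpy as np
a=bot.camera("side"); b=bot.camera("top")
o=np.zeros((540,800,3),np.uint8)
o[:,:420]=cv2.resize(a[195:330,225:330],None,fx=4,fy=4,interpolation=cv2.INTER_CUBIC)
o[:380,420:]=cv2.resize(b[175:270,300:395],None,fx=4,fy=4,interpolation=cv2.INTER_CUBIC)
cv2.imwrite("pics/s4.png",o)
print(bot.get_obs()["ft_force"])
E
```

```text
[-3.49694811 -0.47888004 -0.73054801]
```

View pics/s4.png

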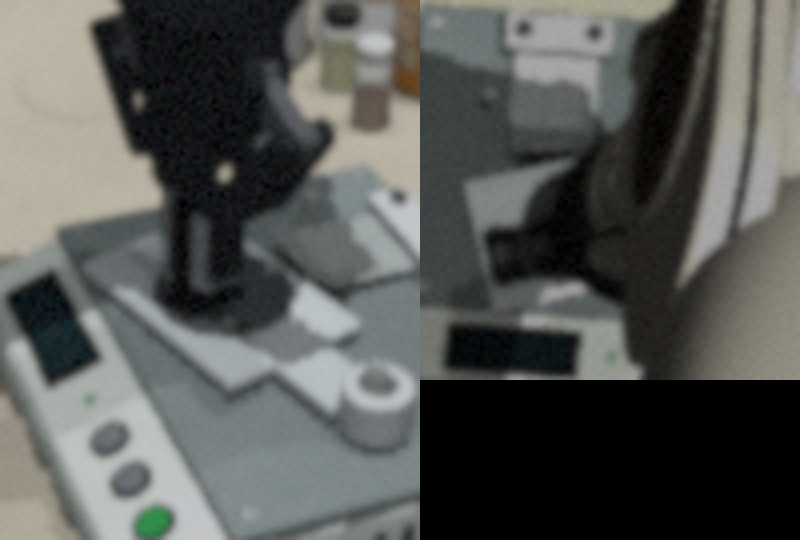

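The carrier sits low on the post with its edge just at the lip, and the leaf looks level. The forces are mild, so I'm continuing gently.

```bash
python3 -m jog '[[[0.0032,0.001,0,0,0,-2,255],[0.0064,0.0019,0,0,0,-4,255],[0.0096,0.0027,0,0,0,-6,255],[0.0129,0.0034,0,0,0,-8,255],[0.0129,0.0034,0,0,0,-8,255]]]'
python3 - <<'E'
from workcell import bot
o=bot.get_obs();print(o["ft_force"],o["ft_torque"])
E
```

```text
clock: 9.2
eef_pos: [0.484, -0.1121, 0.0815]
tool_rot: [-0.038, 0.999, 0.001, -0.001]
ft_force: [-3.0, 0.9, -5.1]
grip_width: 0.011
[-2.96446539  0.94336374 -5.14735096] [ 0.1322895   0.78383346 -0.19549968]
```

```bash
python3 -m jog '[[[0.0032,0.0004,0,0,0,-2,255],[0.0064,0.0008,0,0,0,-4,255],[0.0096,0.0011,0,0,0,-6,255],[0.0126,0.0014,0,0,0,-7.5,255],[0.0126,0.0014,0,0,0,-7.5,255],[0.0126,0.0014,0,0,0,-7.5,255]]]'
python3 - <<'E'
from workcell import bot
import cv2,numpy as np
a=bot.camera("side"); b=bot.camera("top")
o=np.zeros((540,800,3),np.uint8)
o[:,:420]=cv2.resize(a[195:330,235:340],None,fx=4,fy=4,interpolation=cv2.INTER_CUBIC)
o[:380,420:]=cv2.resize(b[175:270,300:395],None,fx=4,fy=4,interpolation=cv2.INTER_CUBIC)
cv2.imwrite("pics/s5.png",o)
o=bot.get_obs();print(o["ft_force"],o["ft_torque"],o["eef_pos"],o["tool_rot"])
E
```

```text
clock: 9.7
eef_pos: [0.4965, -0.1107, 0.0814]
tool_rot: [0.027, 1.0, 0.001, -0.001]
ft_force: [-3.0, 0.9, -6.4]
grip_width: 0.0114
[-3.34074904  1.03104392 -8.56366867] [ 0.29768759  0.87304469 -0.22128899] [ 0.4965019  -0.11075725  0.08156041] [ 2.72653004e-02  9.99627607e-01  4.85778866e-04 -1.00703251e-03]
```

View pics/s5.png

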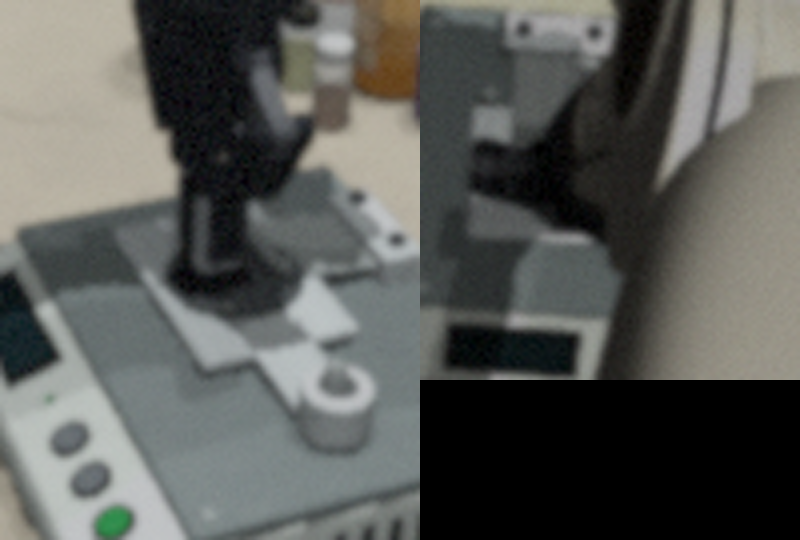

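The plate is under the leaf and its edge is right at the stop pin (490,95). I'll nudge it to the pin, then press.

```bash
python3 -m jog '[[[0.0008,0,0,0,0,-0.5,255],[0.0016,0,0,0,0,-1,255],[0.0016,0,0,0,0,-1,255],[0.0016,0,0,0,0,-1,255]]]'
python3 -m jog '[[[0,0,-0.001,0,0,0,255],[0,0,-0.002,0,0,0,255],[0,0,-0.003,0,0,0,255],[0,0,-0.004,0,0,0,255],[0,0,-0.004,0,0,0,255],[0,0,-0.004,0,0,0,255]]]'
python3 - <<'E'
from workcell import bot
o=bot.get_obs();print(o["ft_force"],o["ft_torque"],o["eef_pos"],o["tool_rot"])
E
```

```text
clock: 10.13
eef_pos: [0.4971, -0.1106, 0.0817]
tool_rot: [0.036, 0.999, 0.0, -0.002]
ft_force: [-5.2, 1.0, -5.2]
grip_width: 0.0112
clock: 10.63
eef_pos: [0.4971, -0.1106, 0.0792]
tool_rot: [0.036, 0.999, 0.0, -0.002]
ft_force: [-9.7, 1.9, 4.6]
grip_width: 0.0112
[-9.71815163  1.91857246  4.57920352] [0.47371483 2.32850191 0.32923232] [ 0.49708363 -0.11061899  0.07915646] [ 3.57731726e-02  9.99358480e-01  2.30605093e-04 -1.69002969e-03]
```

```bash
python3 -m jog '[[[-0.0008,0,-0.001,0,0,0.5,255],[-0.0008,0,-0.002,0,0,0.5,255],[-0.0008,0,-0.003,0,0,0.5,255],[-0.0008,0,-0.004,0,0,0.5,255],[-0.0008,0,-0.004,0,0,0.5,255],[-0.0008,0,-0.004,0,0,0.5,255]]]'
python3 - <<'E'
from workcell import bot
o=bot.get_obs();print(o["ft_force"],o["ft_torque"],o["eef_pos"],o["tool_rot"])
E
```

```text
clock: 11.13
eef_pos: [0.4969, -0.1106, 0.0782]
tool_rot: [0.032, 0.999, 0.0, -0.0]
ft_force: [-16.1, 5.0, 23.6]
grip_width: 0.0112
[-16.14803053   4.9540227   23.55879339] [ 0.74726543  3.39409926 -0.05143337] [ 0.49694934 -0.11055319  0.0782304 ] [ 3.17710457e-02  9.99495142e-01  1.48511937e-04 -2.00329031e-04]
```

```bash
python3 -m jog '[[[-0.0007,0.0003,-0.001,0,0,0,255],[-0.0014,0.0006,-0.002,0,0,0,255],[-0.0014,0.0006,-0.002,0,0,0,255],[-0.0014,0.0006,-0.002,0,0,0,255]]]'
python3 - <<'E'
from workcell import bot
import cv2,numpy as np,pickle
pickle.dump(bot.camera_model("wrist"),open("w6.pkl","wb"))
a=bot.camera("side"); b=bot.camera("wrist")
o=np.zeros((540,800,3),np.uint8)
o[:,:420]=cv2.resize(a[195:330,235:340],None,fx=4,fy=4,interpolation=cv2.INTER_CUBIC)
o[:285,420:]=cv2.resize(b,(380,285),interpolation=cv2.INTER_AREA)
cv2.imwrite("pics/s6.png",o)
o=bot.get_obs();print(o["ft_force"],o["ft_torque"],o["eef_pos"],o["tool_rot"])
E
```

```text
clock: 11.47
eef_pos: [0.4969, -0.1106, 0.0781]
tool_rot: [0.032, 0.999, -0.001, 0.002]
ft_force: [-17.0, 4.6, 31.6]
grip_width: 0.0112
[-17.17540648   3.62669632  33.30397282] [ 0.66162094  3.76897412 -0.0374958 ] [ 0.49691628 -0.11058319  0.07814445] [ 3.18838384e-02  9.99490164e-01 -5.11420047e-04  1.60348355e-03]
```

View pics/s6.png

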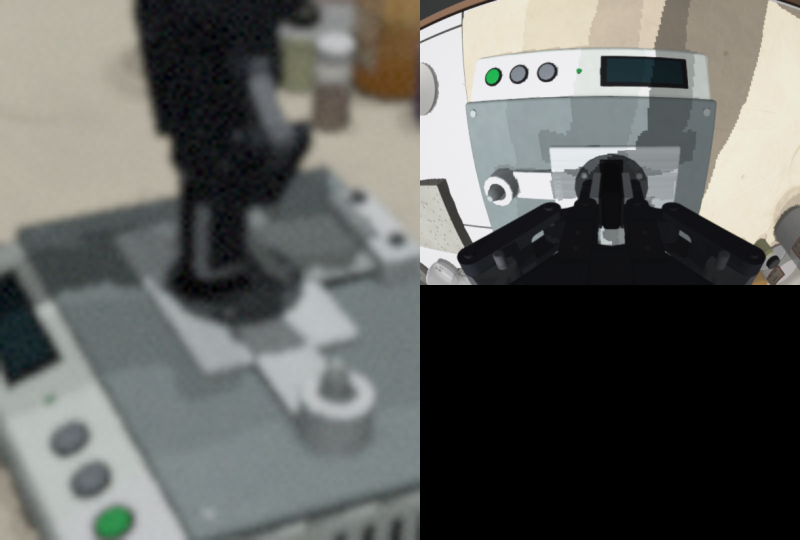

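The carrier is flat on the deck, the collar is fully down with the post protruding, and the plate is parallel to the reader. I'll ease the push slightly and check that it's steady.

```bash
python3 -m jog '[[[-0.0005,0,0.0005,0,0,0,255],[-0.001,0,0.001,0,0,0,255],[-0.001,0,0.001,0,0,0,255],[-0.001,0,0.001,0,0,0,255],[-0.001,0,0.001,0,0,0,255],[-0.001,0,0.001,0,0,0,255]]]'
python3 - <<'E'
from h import *; from workcell import bot
for i in range(2):
    o=bot.get_obs();print(o["clock"],o["ft_force"],o["eef_pos"],o["tool_rot"],o["joint_vel"],o["grip_width"]); bot.camera("top")
E
```

```text
clock: 12.07
eef_pos: [0.4969, -0.1106, 0.0782]
tool_rot: [0.032, 0.999, -0.0, 0.002]
ft_force: [-12.2, 4.6, 23.3]
grip_width: 0.0112
12.0667 [-12.1806   4.6422  23.3035] [ 0.4969 -0.1106  0.0782] [ 0.0318  0.9995 -0.0004  0.0022] [-0.0015 -0.0001 -0.0007  0.0003  0.0017  0.0004] 0.01122040174401769
12.1167 [-12.1169   3.0402  23.7645] [ 0.4969 -0.1106  0.0782] [ 0.0319  0.9995 -0.0004  0.0022] [ 0.0001  0.0019 -0.0009 -0.0013  0.0003 -0.0006] 0.011173129071172846
```

```bash
python3 -c "
from workcell import bot
print(bot.job_done())"
```

```text
the job is handed in; nothing more can be done
None
```

I gripped the white-tile carrier by its handle, lowered its collar over the post and swung it in under the leaf up to the stop pin. I pressed it flat and handed it in at about 12 s, still gripping and pressing; the hand-in gives no verdict.

What the last checks showed:
- **Flat on the deck:** the tool height (0.0782 m) matches the height at the grasp plus the deck. It changed by only 0.1 mm when I eased the push, so the carrier looks bottomed on the deck.
- **Push and grip:** the upward force was about 23 N, or about 26 N with the carrier's weight, against the 12 N the seal needs. The jaws were on the handle and joint speeds were about zero.
- **Position:** the tile is about 1.3 mm from the port, and the arm is about 0.4° from home, both worked out from the tool pose.
- **Bystanders:** the path kept clear of the bottles and vials, but I didn't measure them afterwards.

- **Sideways force:** about 12 N along -x remained at the end, from the stop pin or friction. Backing the target off 1.4 mm while pressing harder did not lower it; easing the push did.
- **Leaf and seal not read directly:** I judged both from pictures, forces and tool height. In the pictures the plate edge lies under the leaf, and the leaf did not look prised up.
- **Measurement disagreement:** the top and wrist cameras placed the post about 2 mm apart, so I used the mean. The collar then went on with no extra force.

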